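# Padlocks to their own inspection stands

### The job

The brass padlock has been left on the wrong stand: move it to the yellow stand, and put the steel padlock from the bench on the blue stand in its place. Each padlock must end lying flat on its stand's narrow sloped deck, centred and in line with it, shackle up the slope and heel against the lip; set them down without letting them drop, and leave everything else where it is.

Things in the scene. Friction and masses are not known exactly. Their poses are not given: they have to be found in the camera images.
- padlock_steel: silver steel padlock, 79 x 50 x 18 mm, 0.11 to 0.20 kg, lying flat on the bench at either of two places in front of the stands. Its frame: origin in the middle of its underside as it lies flat, x along it from the flat heel (-x end) to the shackle (+x end), y across, z up out of the upper face. Its solid body is 50 mm wide (y) and spans x = -38 to +5 mm, 18 mm thick: grasp it across y at x = -16 mm; the shackle spans x = +5 to +39 mm
- padlock_brass: brass padlock, 66 x 42 x 15 mm, 0.11 to 0.20 kg, lying flat on the blue sloped deck at the start, heel at the lip, shackle up the slope. Its frame: origin in the middle of its underside as it lies flat, x along it from the flat heel (-x end) to the shackle (+x end), y across, z up out of the upper face. Its solid body is 42 mm wide (y) and spans x = -32 to +4 mm, 15 mm thick: grasp it across y at x = -14 mm; the shackle spans x = +4 to +33 mm
- steel_heel (a point): the middle of the steel padlock's heel edge: 38 mm behind its origin along -x, on the underside
- brass_heel (a point): the middle of the brass padlock's heel edge: 32 mm behind its origin along -x, on the underside
- steel_shackle (a point): the crown of the steel padlock's shackle, 39 mm from its origin along +x and 9 mm up
- brass_shackle (a point): the crown of the brass padlock's shackle, 33 mm from its origin along +x and 7.5 mm up
- blue_deck: blue painted sloped deck, fixed: flat strip 30 mm wide (y), 6 mm thick, from x = 0 to 83 mm, with a lip 8 mm high, 5 mm thick at its low end (x = -5 to 0). Origin: middle of the inner corner of lip and deck surface. x up the slope, y across, z the deck's upward normal. Slope 25 degrees, lip towards the robot, deck middle 85 mm above the bench
- yellow_deck: yellow painted sloped deck, fixed: flat strip 30 mm wide (y), 6 mm thick, from x = 0 to 83 mm, with a lip 8 mm high, 5 mm thick at its low end (x = -5 to 0). Origin: middle of the inner corner of lip and deck surface. x up the slope, y across, z the deck's upward normal. Slope 25 degrees, lip towards the robot, deck middle 110 mm above the bench
- grey_deck: grey painted sloped deck, fixed: flat strip 30 mm wide (y), 6 mm thick, from x = 0 to 83 mm, with a lip 8 mm high, 5 mm thick at its low end (x = -5 to 0). Origin: middle of the inner corner of lip and deck surface. x up the slope, y across, z the deck's upward normal. Slope 25 degrees, lip towards the robot, deck middle 70 mm above the bench. Not part of the job
- blue_stand: fixed stand of the blue deck: dark steel foot 90 x 75 mm, 10 mm high, with a slim 14 mm post in its middle carrying the deck; under the deck only a block 18 mm wide, so fingers can pass down both sides of the strip. Origin: middle of the foot's underside on the bench, x the level direction of up-slope
- yellow_stand: fixed stand of the yellow deck: dark steel foot 90 x 75 mm, 10 mm high, with a slim 14 mm post in its middle carrying the deck; under the deck only a block 18 mm wide, so fingers can pass down both sides of the strip. Origin: middle of the foot's underside on the bench, x the level direction of up-slope
- grey_stand: fixed stand of the grey deck: dark steel foot 90 x 75 mm, 10 mm high, with a slim 14 mm post in its middle carrying the deck; under the deck only a block 18 mm wide, so fingers can pass down both sides of the strip. Origin: middle of the foot's underside on the bench, x the level direction of up-slope
- lock_cylinder: silver lock cylinder 41 x 65 x 17 mm, lying across the grey deck; leave it. Origin in the middle of its underside, y along it
- tape_roll: bystander: roll of black tape 55 x 53 x 19 mm lying on the bench, at a place like that of the steel padlock; origin under its centre
- car_fob: bystander: black car remote 35 x 63 x 15 mm lying left of the stands; origin under its centre, y along it. It lies behind a fixed grey upright splash plate, 430 mm wide and 250 mm tall, at the left front edge of the bench: pass over that well above 250 mm
- pen: bystander: white and red pen 11 x 145 x 9 mm lying near those places; origin under its centre, y along it
- screwdriver: bystander: black screwdriver 25 x 160 x 22 mm lying near those places; origin under its centre, y along it, handle to +y
- tool_crowd: fixed grey tool caddy at the back left, about 275 mm (x) by 100 mm (y), walls 100 mm high, with tools standing out of it to about 300 mm; origin on the bench, 21 mm nearer and 24 mm to the right of the box middle
- pliers: bystander: red pliers 50 x 171 x 12 mm lying at the back of the bench; origin under its centre, y along it

How it is judged:
At the end, for the whole second after the job is handed in: Brass padlock on the yellow deck, steel on the blue: heel within 7 mm of the lip and 10 mm of the deck's centre line, flat on it (4 mm at the heel, 0.1 rad), in line within 0.2 rad, shackle up the slope, at rest (x of brass_heel in the frame of yellow_deck between -0.003 and 0.007 m and y of brass_heel in the frame of yellow_deck between -0.01 and 0.01 m and z of brass_heel in the frame of yellow_deck between -0.004 and 0.004 m and x of brass_shackle in the frame of yellow_deck above 0.05 m and angle between the z axis of padlock_brass and the z axis of yellow_deck, either way round below 0.1 rad and angle between the x axis of padlock_brass and the x axis of yellow_deck, either way round below 0.2 rad and linear speed of each of padlock_brass, padlock_steel below 0.02 m/s and x of steel_heel in the frame of blue_deck between -0.003 and 0.007 m and y of steel_heel in the frame of blue_deck between -0.01 and 0.01 m and z of steel_heel in the frame of blue_deck between -0.004 and 0.004 m and x of steel_shackle in the frame of blue_deck above 0.05 m and angle between the z axis of padlock_steel and the z axis of blue_deck, either way round below 0.1 rad and angle between the x axis of padlock_steel and the x axis of blue_deck, either way round below 0.2 rad); the robot touches nothing.
It fails at once if a bystander (lock cylinder, tape roll, car fob, pen, screwdriver or pliers) pushed more than 30 mm from its place (distance of any of lock_cylinder, tape_roll, car_fob, pen, screwdriver, pliers from where it was at the start of the episode above 0.03 m).
It fails at once if the steel padlock dropped: falling out of the fingers faster than 0.6 m/s (linear speed of padlock_steel above 0.6 m/s and contact force between padlock_steel and the fingers below 0.01 N).
It fails at once if the brass padlock dropped: falling out of the fingers faster than 0.6 m/s (linear speed of padlock_brass above 0.6 m/s and contact force between padlock_brass and the fingers below 0.01 N).
It also fails if it takes over 54 s, if anything falls off the work surface, if the arm or the gripper's body presses on something with over 40 N, if the wrist force passes 120 N, or if a joint passes its speed limit or range.

### The arm

A 6-joint arm with a two-finger parallel gripper is mounted at the origin on a cart in front of the work surface, level with it; the furniture and walls round the work are solid. World frame = base frame: x ahead of the robot, y to its left, z up, the work surface at z = 0. Lengths are in m, angles in rad, forces in N, time in s.
With the tool pointing down it reaches from about 0.25 to 0.775 m from the base axis. Payload 4 kg.
Tool frame: the origin (TCP) lies between the finger pads; the fingertips stand 25 mm ahead of it and the grasp point (between the pads) lies 6 mm ahead of it (robot.tip_reach is the z of the fingertips in the tool frame, in m); z points along the fingers, y is the line along which they close (so a half turn about z gives the same grasp; the last joint's range is limited). The gripper opens to 94 mm and grips with 3 to 60 N. Pads are 16 mm wide; open, the fingers measure 119 mm over their backs; the gripper's body (75 mm by 177 mm) begins 78 mm behind the grasp point.
Start: joints at [-0.103, 0.087, 1.371, -0, 1.684, -0.103], TCP at [0.55, -0, 0.231] pointing down, gripper open.
Joint ranges: [-3.1, 3.1], [-0.76, 2.03], [0.27, 2.55], [-1.08, 4.22], [0.17, 2.65], [-2.57, 2.57]. Speed limits (rad/s): [2.79, 2.79, 3.14, 3.14, 3.14, 3.14].

### API

Orientations are given as [roll, pitch, yaw] about the fixed x, y, z axes, in that order (R = Rz(yaw) Ry(pitch) Rx(roll)).
In Python, from bench import robot gives the robot as it stands. The module is installed in compiled form; this text tells all that it offers.
- The arm moves only by the shell command python3 -m handwheel 'ROWS'. ROWS is JSON, a list of rows, each a list of 3 entries, a list of its own where there are three numbers: the turn, a rotation vector about the world's x, y, z in units of 90 degrees (1.0 is 90 degrees), then the shift along the world's x, y, z in units of 0.05 m (1.0 is 0.05 m), then the closure, from 0 (fully open) to 1 (shut). A call has 1 to 5 rows; each row shifts and turns the commanded pose from where the row before left it; what a row does not reach is not made up. A row lasts 1/10 s, in which the tool goes at most 50 mm and 8.59 degrees, less where a joint would pass 70% of its speed; a pose out of reach is approached as far as the arm can. A call with a number of a shift or a turn outside -1 to 1 is refused whole. A call with a gripper value outside its range is refused whole. The fingers move at their own pace and stop on an object; the grip force is fixed at half the most. Time passes only in rows, so rows that do not move let the fingers close. It gives the time, the measured TCP pose, the force, the opening and the grip force at its end, in the units of the state.
- robot.get_obs(): the state, without advancing time (a new reading comes with each control period).
- robot.snapshot(name): name is "scene" or "side" or "wrist"; returns (picture, depth): 384x512x3 uint8, red, green, blue; 384x512 float32, m along the optical axis (not along the pixel's ray), 0 where there is no reading.
- robot.calibration(name): a dict with "mtx" (3x3 intrinsics, pixels), "D" ([k1, k2, p1, p2, k3] as OpenCV has them; the pictures are not rectified), "extrinsics" (4x4, takes a point from camera to world coordinates); the wrist camera has in their place "hand_eye" (4x4, takes a point from camera to tool coordinates, whose origin is the TCP and whose axes are the flange's). Camera axes: x right, y down, z forward; pixel columns grow to the right and rows downward; lengths in m; the calibration is good to about 2 mm. A picture is of the moment at which its call begins: read the wrist's pose just before it. calibration takes no time and is no camera call.
- robot.close_job(): hands the job in; it is judged then, once.
Trained networks look in the newest picture that a camera, given by its name, has taken for a name from the list of things; names that differ only in an ending like _2 or _b are one class to them, and where a whole thing is asked for, a point or a joint stands for the part that bears it (a point fixed in the world has none). Each returns a list of dicts, best first, with "p" (0 to 1); they miss things now and then, are a little off and sometimes report something else, mostly with a low value. They report only what shows in the picture. A call takes as long as a camera call.
- robot.boxes_of(query, camera): "bbox" ([left, top, right, bottom] in pixels, round what is visible of it).
The state is a dict: "time": time; "joint_positions": joint angles; "qvel": joint speeds; "joint_torque": joint torques, N m; "tool_pos": TCP position; "ee_rot": TCP orientation; "wrist_force": force on the tool from outside, world axes, zero at the start; "wrist_torque": the same for the moment, N m; "width": finger opening in m; "finger_force": force on a finger pad.
Only numpy, scipy, OpenCV 4.12 (cv2) and the standard library are available. Lean on these libraries where they do the work, as an engineer would, in place of code of your own. Each camera call takes 0.05 s, during which the arm holds its last target. There are 200 camera calls.

## Working session

There is one attempt and no reset: what is moved stays moved. The work goes in short steps, Python scripts to look and compute and a shell command to move; the robot and the scene stay as the last step left them, time stands still between calls to the robot, and variables do not carry over. Pictures are saved under pics/ and viewed, at most 10 in all, crops included, and the job is handed in when it is done.

```bash
mkdir -p pics; python3 - <<'E'
from bench import robot
import cv2,numpy as np
o=robot.get_obs(); print({k:np.round(v,3).tolist() for k,v in o.items()})
ims=[]
for n in ["scene","side","wrist"]:
    p,d=robot.snapshot(n); np.savez(f"{n}0.npz",p=p,d=d)
    cv2.imwrite(f"pics/{n}0.png",cv2.cvtColor(p,cv2.COLOR_RGB2BGR))
    c=robot.calibration(n); print(n,{k:np.round(v,3).tolist() for k,v in c.items()})
    for q in ["padlock_steel","padlock_brass","blue_deck","yellow_deck","grey_deck","tape_roll","pen","screwdriver","lock_cylinder"]:
        r=robot.boxes_of(q,n); print(q,[(np.round(x["bbox"]).astype(int).tolist(),round(x["p"],2)) for x in r[:2]])
E
```

```text
{'time': 0.0, 'joint_positions': [-0.103, 0.088, 1.372, -0.0, 1.684, -0.103], 'qvel': [0.0, 0.0, -0.001, -0.003, -0.002, 0.002], 'joint_torque': [0.001, -34.018, -30.242, 0.072, 0.033, -0.0], 'tool_pos': [0.55, 0.0, 0.229], 'ee_rot': [-3.139, -0.0, 1.571], 'wrist_force': [0.659, 0.124, -0.557], 'wrist_torque': [0.019, 0.015, -0.005], 'finger_force': 0.0, 'width': 0.094}
scene {'mtx': [[405.182, 0.0, 262.513], [0.0, 405.182, 194.761], [0.0, 0.0, 1.0]], 'D': [0.031, 0.0, 0.0, 0.0, 0.0], 'extrinsics': [[-0.999, -0.047, 0.025, 0.564], [-0.052, 0.782, -0.621, 0.472], [0.01, -0.621, -0.784, 0.817], [0.0, 0.0, 0.0, 1.0]]}
padlock_steel [([316, 188, 343, 211], 0.58), ([286, 235, 321, 249], 0.23)]
padlock_brass []
blue_deck []
yellow_deck [([241, 121, 261, 134], 0.69)]
grey_deck [([287, 236, 321, 250], 0.67)]
tape_roll [([312, 191, 343, 210], 0.44)]
pen []
screwdriver [([321, 224, 363, 231], 0.73)]
lock_cylinder [([303, 225, 321, 259], 0.54)]
side {'mtx': [[421.081, 0.0, 251.456], [0.0, 421.081, 188.879], [0.0, 0.0, 1.0]], 'D': [-0.006, 0.0, 0.0, 0.0, 0.0], 'extrinsics': [[0.054, -0.623, 0.78
[... 288 characters left out ...]
3, 188], 0.77)]
grey_deck []
tape_roll [([332, 230, 348, 246], 0.81), ([261, 164, 309, 174], 0.29)]
pen []
screwdriver [([228, 225, 238, 266], 0.83), ([259, 232, 279, 254], 0.67)]
lock_cylinder [([196, 206, 216, 220], 0.69)]
wrist {'mtx': [[274.479, 0.0, 256.224], [0.0, 274.479, 192.16], [0.0, 0.0, 1.0]], 'D': [-0.006, 0.0, 0.0, 0.0, 0.0], 'hand_eye': [[0.0, -0.97, -0.243, 0.072], [1.0, -0.0, 0.001, 0.0], [-0.001, -0.243, 0.97, -0.155], [0.0, 0.0, 0.0, 1.0]]}
padlock_steel []
padlock_brass [([178, 141, 237, 160], 0.48)]
blue_deck []
yellow_deck [([201, 28, 230, 82], 0.22)]
grey_deck []
tape_roll []
pen [([155, 322, 215, 332], 0.82)]
screwdriver [([120, 222, 230, 237], 0.67)]
lock_cylinder []
```

```bash
python3 - <<'E'
import cv2,numpy as np
a=cv2.imread("pics/scene0.png");b=cv2.imread("pics/side0.png");c=cv2.imread("pics/wrist0.png")
top=np.hstack([cv2.resize(b[130:290,170:370],(800,640))[:, :]])
cv2.imwrite("pics/m1.png",cv2.resize(np.vstack([np.hstack([cv2.resize(b[140:290,180:380],(400,300)),cv2.resize(a[100:280,200:440],(400,300))]),np.hstack([cv2.resize(c,(400,300)),cv2.resize(a,(400,300))])]),(800,600)))
E
```

```text
(no output)
```

View pics/m1.png

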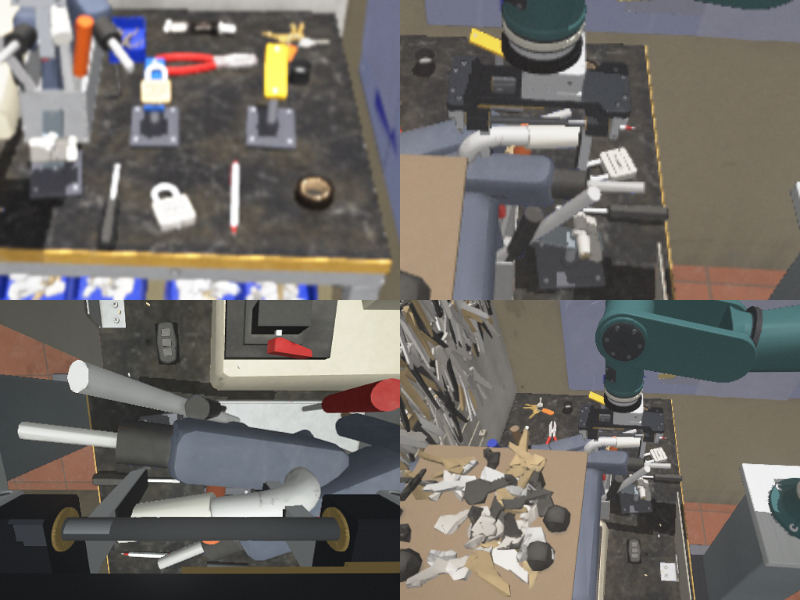

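```bash
cat > h.py <<'E'
import cv2,numpy as np
from scipy.spatial.transform import Rotation as R
def cloud(p,d,K,D,T):
    v,u=np.mgrid[0:d.shape[0],0:d.shape[1]]
    n=cv2.undistortPoints(np.stack([u,v],-1).reshape(-1,1,2).astype(float),K,D).reshape(d.shape+(2,))
    P=np.dstack([n[...,0]*d,n[...,1]*d,d])@T[:3,:3].T+T[:3,3]
    P[d<=0]=np.nan
    return P
def cam(robot,n):
    o=robot.get_obs();p,d=robot.snapshot(n);c=robot.calibration(n)
    if n=="wrist":
        T=np.eye(4);T[:3,:3]=R.from_euler("xyz",o["ee_rot"]).as_matrix();T[:3,3]=o["tool_pos"];T=T@np.array(c["hand_eye"])
    else: T=np.array(c["extrinsics"])
    return p,cloud(p,d,np.array(c["mtx"]),np.array(c["D"]),T)
def heightmap(p,P,x0,x1,y0,y1,res,name,scale):
    pass
E
python3 - <<'E'
import numpy as np
from h import *
from bench import robot
z=np.load("side0.npz");c=robot.calibration("side")
P=cloud(z["p"],z["d"],np.array(c["mtx"]),np.array(c["D"]),np.array(c["extrinsics"]))
hsv=cv2.cvtColor(z["p"],cv2.COLOR_RGB2HSV)
bench=P[255:262,300:320].reshape(-1,3);print("bench",np.nanmean(bench,0))
def rep(n,box,m=None):
    l,t,r,b=box;q=P[t:b,l:r].reshape(-1,3)
    if m is not None:q=q[m[t:b,l:r].ravel()]
    q=q[np.isfinite(q[:,0])];print(n,len(q),"med",np.median(q,0).round(3),"min",q.min(0).round(3),"max",q.max(0).round(3));return q
H,S,V=[hsv[...,i].astype(int) for i in range(3)]
q=rep("yellow",(308,152,330,192),(abs(H-25)<6)&(S>150)&(V>120))
print(np.linalg.svd(q-q.mean(0))[2].round(3))
q=rep("blue",(248,163,270,200),(abs(H-108)<10)&(S>150))
rep("brass",(250,175,265,192))
m=(P[...,2]>0.006);
q=rep("steel",(254,232,282,258),m)
rep("tape",(328,226,352,248),m); rep("pen",(290,218,304,260),m);rep("sd",(226,219,241,268),m)
rep("greystand+cyl",(190,200,225,240),m)
rep("caddy",(170,130,228,205),P[...,2]>.09)
print(np.round(P[232:258:2,254:282:3,2]*1000))
big=cv2.resize(z["p"][150:265,185:355],(800,541),interpolation=cv2.INTER_CUBIC);cv2.imwrite("pics/m2.png",big[...,::-1])
E
```

```text
bench [ 0.38545953 -0.28188401  0.00063765]
yellow 94 med [ 0.648 -0.316  0.093] min [ 0.564 -0.358 -0.004] max [ 0.839 -0.292  0.133]
[[-0.848  0.131  0.513]
 [ 0.516 -0.007  0.856]
 [ 0.116  0.991 -0.062]]
blue 80 med [ 0.64  -0.119  0.064] min [ 0.56  -0.146 -0.002] max [ 0.816 -0.094  0.106]
brass 252 med [ 0.587 -0.134  0.092] min [ 0.563 -0.155 -0.003] max [ 0.75  -0.102  0.105]
steel 321 med [ 0.415 -0.164  0.018] min [ 0.389 -0.195  0.007] max [ 0.468 -0.136  0.024]
tape 225 med [ 0.458 -0.361  0.017] min [ 0.424 -0.39   0.006] max [ 0.498 -0.335  0.024]
pen 90 med [ 0.458 -0.25   0.008] min [ 0.389 -0.255  0.006] max [ 0.522 -0.246  0.012]
sd 251 med [ 0.388 -0.081  0.019] min [ 0.348 -0.092  0.007] max [ 0.509 -0.067  0.026]
greystand+cyl 1042 med [0.478 0.001 0.025] min [ 0.44  -0.035  0.006] max [0.58  0.064 0.086]
caddy 2425 med [0.534 0.002 0.23 ] min [ 0.43  -0.053  0.09 ] max [0.784 0.135 0.346]
[[-0.  0. 16. 11. -0. -1.  3. -1.  1. -1.]
 [-1. 13.  8.  7. 14. -3.  4.  3.  1. -0.]
 [-4. 14.  2.  1. -1. 11.  1.  2.  2.  2.]
 [ 1. 12.  1.  1. 18. 19. 19. -0. -0.  5.]
 [-4. 12. 18. 16. 20. 20. 20.  3.  1. -0.]
 [-2. 19. 16. 21. 19. 17. 21. 19.  0.  0.]
 [ 1. 20. 18. 19. 19. 16. 17. 19.  2. -0.]
 [ 3. 10. 21. 20. 19. 19. 20. 24.  3.  2.]
 [ 2.  3. 18. 17. 15. 20. 17. 18.  0.  1.]
 [ 1. -1. 19. 19. 19. 14. 12.  9. -1. -1.]
 [ 2.  0. 14. 13.  6.  4.  5.  1. -1.  1.]
 [ 1. -2.  2.  4. -2.  4.  1.  2.  2.  1.]
 [ 1.  2. -1.  4.  1.  3.  0.  1. -1.  0.]]
```

View pics/m2.png

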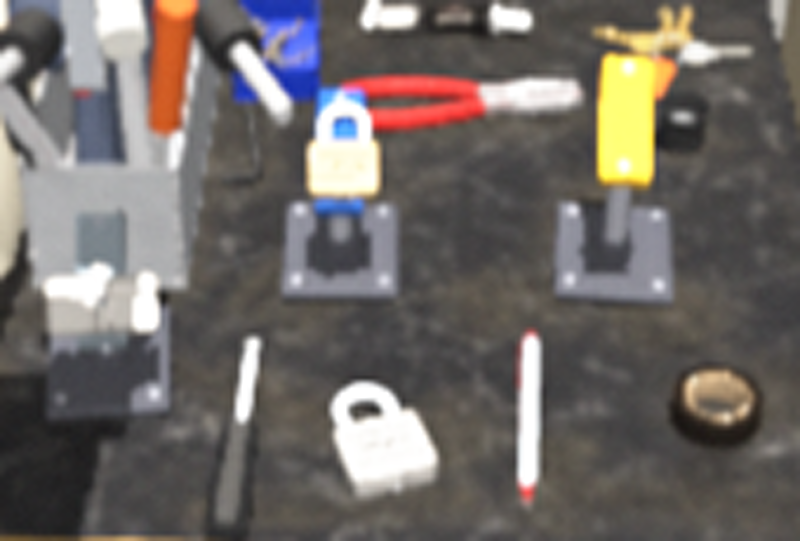

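```bash
python3 -m handwheel '[[[0,0,0],[0,0,1],0],[[0,0,0],[0,0,1],0],[[0,0,0],[0,0,0.8],0],[[0,0,-0.095],[0,-0.4,0],0],[[0,0,-0.095],[0,-0.4,0],0]]' && python3 -m handwheel '[[[0,0,-0.095],[0,-0.4,0],0],[[0,0,-0.095],[0,-0.4,0],0],[[0,0,-0.095],[0,-0.4,0],0],[[0,0,-0.095],[0,-0.4,0],0],[[0,0,-0.095],[0,-0.4,0],0]]' && python3 -m handwheel '[[[0,0,-0.095],[0,-0.4,0],0],[[0,0,-0.095],[0,-0.4,0],0],[[0,0,-0.095],[-0.3,-0.4,0],0],[[0,0,-0.05],[-0.3,-0.4,0],0],[[0,0,0],[0,0,0],0]]'
cat > look.py <<'E'
import sys
from h import *
from bench import robot
nm=sys.argv[1]
o=robot.get_obs();print(np.round(o["tool_pos"],4),np.round(o["ee_rot"],3),o["time"],np.round(o["qvel"],3))
p,P=cam(robot,"wrist");np.savez(nm+".npz",p=p,P=P)
cv2.imwrite(f"pics/{nm}.png",p[...,::-1])
for q in ["padlock_steel","padlock_brass","blue_deck","yellow_deck","pen","screwdriver","tape_roll"]:
    print(q,[(np.round(x["bbox"]).astype(int).tolist(),round(x["p"],2)) for x in robot.boxes_of(q,"wrist")[:2]])
E
python3 look.py w1
```

```text
time: 2.0
tool_pos: [0.5506, -0.0401, 0.3731]
ee_rot: [3.137, -0.001, 1.268]
wrist_force: [-0.2, -1.2, -0.7]
width: 0.0943
finger_force: 0.0
time: 2.5
tool_pos: [0.55, -0.1408, 0.3705]
ee_rot: [3.141, -0.0, 0.52]
wrist_force: [1.3, -0.1, -0.2]
width: 0.094
finger_force: 0.0
time: 3.0
tool_pos: [0.5188, -0.2221, 0.3707]
ee_rot: [3.141, 0.0, -0.004]
wrist_force: [-0.5, 0.8, 0.5]
width: 0.0938
finger_force: 0.0
[ 0.5188 -0.2221  0.3707] [ 3.141  0.    -0.004] 3.0 [ 0.043  0.005 -0.008  0.04  -0.004 -0.025]
padlock_steel [([212, 187, 243, 230], 0.79), ([183, 97, 216, 140], 0.54)]
padlock_brass [([185, 98, 218, 141], 0.56), ([299, 74, 335, 140], 0.32)]
blue_deck [([181, 85, 209, 141], 0.98), ([212, 184, 244, 227], 0.71)]
yellow_deck [([303, 74, 337, 136], 0.79)]
pen [([265, 158, 276, 230], 0.62)]
screwdriver [([105, 158, 130, 185], 0.45)]
tape_roll [([313, 177, 345, 205], 0.95)]
```

View pics/w1.png

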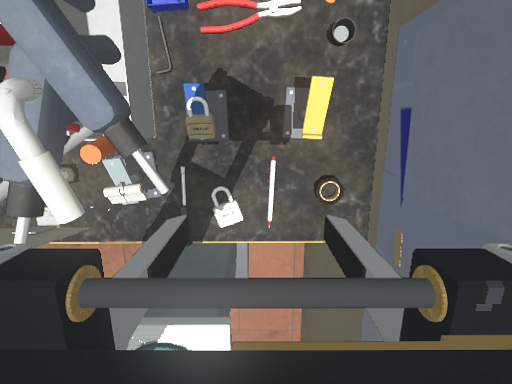

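```bash
cat > fit.py <<'E'
import sys
from h import *
z=np.load(sys.argv[1]+".npz");p,P=z["p"],z["P"]
hsv=cv2.cvtColor(p,cv2.COLOR_RGB2HSV).astype(int);H,S,V=[hsv[...,i] for i in range(3)]
X,Y,Z=P[...,0],P[...,1],P[...,2]
def plane(q,n):
    c=np.median(q,0);k=np.ones(len(q),bool)
    for _ in range(4):
        v=np.linalg.svd(q[k]-q[k].mean(0))[2][2];v*=np.sign(v[2]);c=q[k].mean(0);k=abs((q-c)@v)<.004
    r=cv2.minAreaRect(((q[k]-[0,0,0])[:,:2]).astype(np.float32))
    print(n,len(q),k.sum(),"c",c.round(4),"n",v.round(3),"slope",np.degrees(np.arccos(v[2])).round(1),"rect",np.round(r[0],4),np.round(r[1],4),round(r[2],1),"min",q[k].min(0).round(3),"max",q[k].max(0).round(3))
    return q[k]
reg=lambda x0,x1,y0,y1,z0,z1:(X>x0)&(X<x1)&(Y>y0)&(Y<y1)&(Z>z0)&(Z<z1)
ry=reg(.5,.7,-.4,-.22,.06,.16)
plane(P[ry&(S>120)&(abs(H-25)<8)],"yellow")
rb=reg(.5,.7,-.22,-.07,.05,.16)
plane(P[rb&(S>120)&(abs(H-108)<12)],"blue")
plane(P[rb&~((S>120)&(abs(H-108)<12))],"brass")
plane(P[reg(.34,.52,-.22,-.11,.009,.03)],"steel")
plane(P[reg(.34,.56,-.28,-.22,.004,.03)],"pen")
for a,b in [(-.12,-.09),(-.09,-.07),(-.07,-.05),(-.05,-.03),(-.03,-.0)]:
    q=P[(X>.3)&(X<.8)&(Y>a)&(Y<b)&(Z>.12)&(Z<.34)]
    if len(q):print("tools",a,b,len(q),q.min(0).round(3),q.max(0).round(3))
print("bench z",np.nanmedian(Z[reg(.36,.5,-.3,-.28,-.02,.02)]))
E
python3 fit.py w1; python3 - <<'E'
import cv2;a=cv2.imread("pics/w1.png")[65:240,90:350];cv2.imwrite("pics/w1c.png",cv2.resize(a,(780,525),interpolation=cv2.INTER_CUBIC))
E
```

```text
yellow 1256 1194 c [ 0.6141 -0.3085  0.1149] n [-0.416  0.038  0.909] slope 24.7 rect [ 0.6116 -0.3086] [0.03  0.079] 85.9 min [ 0.572 -0.326  0.093] max [ 0.651 -0.291  0.133]
blue 422 410 c [ 0.6275 -0.1308  0.0982] n [-0.376 -0.017  0.927] slope 22.1 rect [ 0.6053 -0.132 ] [0.0838 0.0296] 2.5 min [ 0.564 -0.146  0.076] max [ 0.647 -0.116  0.108]
brass 953 807 c [ 0.5911 -0.1349  0.0962] n [-0.324 -0.015  0.946] slope 18.9 rect [ 0.5963 -0.1346] [0.0613 0.0419] 1.1 min [ 0.566 -0.156  0.084] max [ 0.627 -0.114  0.11 ]
steel 724 689 c [ 0.4269 -0.1627  0.0178] n [0.09  0.037 0.995] slope 5.6 rect [ 0.4337 -0.1598] [0.0779 0.0497] 19.8 min [ 0.391 -0.195  0.009] max [ 0.471 -0.135  0.022]
pen 305 305 c [ 0.4653 -0.2494  0.0084] n [0.007 0.144 0.989] slope 8.3 rect [ 0.4575 -0.2375] [0.0327 0.1419] 87.1 min [ 0.386 -0.257  0.004] max [ 0.528 -0.222  0.012]
tools -0.12 -0.09 281 [ 0.504 -0.11   0.184] [ 0.566 -0.09   0.2  ]
tools -0.09 -0.07 1084 [ 0.523 -0.09   0.186] [ 0.614 -0.07   0.224]
tools -0.07 -0.05 1998 [ 0.551 -0.07   0.186] [ 0.649 -0.05   0.233]
tools -0.05 -0.03 3072 [ 0.494 -0.05   0.166] [ 0.685 -0.03   0.253]
tools -0.03 -0.0 8030 [ 0.489 -0.03   0.12 ] [ 0.717 -0.     0.276]
bench z 0.0010086929611134998
```

View pics/w1c.png

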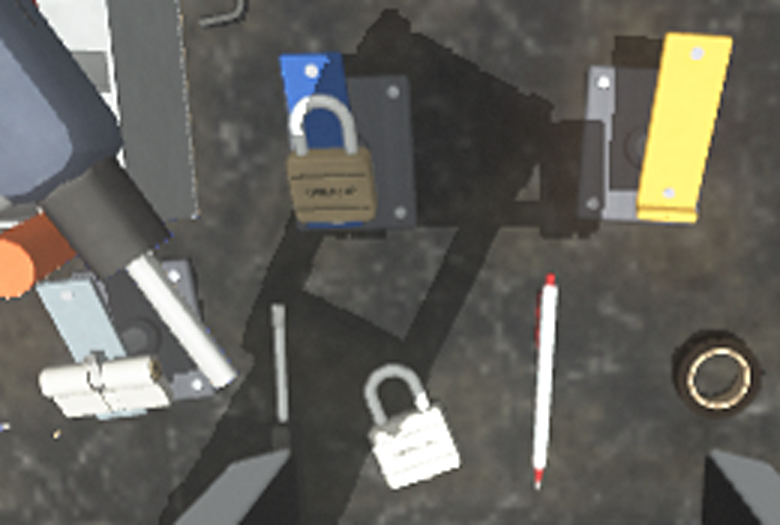

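```bash
cat > srch.py <<'E'
from h import *
from bench import robot
ps,Ps=cam(robot,"side");np.savez("s1.npz",p=ps,P=Ps)
P=np.load("w1.npz")["P"]
o=robot.get_obs()
def sel(P):
    q=P.reshape(-1,3);return q[np.isfinite(q[:,0])&(q[:,0]>.3)&(q[:,0]<.8)&(q[:,1]>-.13)&(q[:,1]<.12)&(q[:,2]>.115)&(q[:,2]<.33)]
qs,qw=sel(Ps),sel(P)
for n,q in(("w",qw),("s",qs)):
  print(n,len(q))
  for y in np.arange(-.13,0,.01):
    k=q[(q[:,1]>=y)&(q[:,1]<y+.01)]
    if len(k)>3:print(round(y,2),len(k),"x",k[:,0].min().round(3),k[:,0].max().round(3),"z",k[:,2].min().round(3),k[:,2].max().round(3))
np.save("tools.npy",np.vstack([qw,qs]))
E
python3 srch.py
```

```text
w 21420
-0.11 114 x 0.504 0.527 z 0.184 0.197
-0.1 167 x 0.506 0.566 z 0.187 0.2
-0.09 380 x 0.523 0.584 z 0.187 0.212
-0.08 704 x 0.542 0.614 z 0.186 0.224
-0.07 942 x 0.551 0.631 z 0.186 0.231
-0.06 1056 x 0.552 0.649 z 0.191 0.233
-0.05 1523 x 0.547 0.667 z 0.181 0.237
-0.04 1549 x 0.494 0.685 z 0.166 0.253
-0.03 2120 x 0.49 0.701 z 0.146 0.263
-0.02 2639 x 0.489 0.714 z 0.115 0.27
-0.01 3308 x 0.496 0.717 z 0.116 0.276
s 3225
-0.11 24 x 0.502 0.52 z 0.182 0.197
-0.1 24 x 0.505 0.542 z 0.187 0.198
-0.09 46 x 0.524 0.567 z 0.187 0.211
-0.08 73 x 0.542 0.607 z 0.18 0.226
-0.07 91 x 0.547 0.622 z 0.182 0.231
-0.06 93 x 0.552 0.639 z 0.189 0.234
-0.05 146 x 0.544 0.655 z 0.152 0.235
-0.04 286 x 0.491 0.799 z 0.131 0.262
-0.03 302 x 0.487 0.799 z 0.115 0.263
-0.02 222 x 0.485 0.799 z 0.13 0.269
-0.01 223 x 0.49 0.738 z 0.115 0.276
```

```bash
cat > srch2.py <<'E'
from h import *
q=np.load("tools.npy"); q=q[q[:,1]<.12]
pts=np.vstack([q,q-[0,0,.006],q-[0,0,.012]])
w=np.load("w1.npz")["P"].reshape(-1,3);w=w[np.isfinite(w[:,0])&(w[:,1]>-.11)&(w[:,0]>.3)&(w[:,0]<.75)&(w[:,2]<.115)&(w[:,2]>.01)&(w[:,1]<.1)]
pts=np.vstack([pts,w])[::3]
dn=np.array([-np.sin(np.radians(25)),0,np.cos(np.radians(25))]);yaw0=np.radians(2)
G=np.array([.582,-.1345,.083])
def boxd(p,lo,hi): return np.linalg.norm(np.maximum(np.maximum(lo-p,p-hi),0),axis=1).min()
def ori(phi,roll,yaw):  # phi below horizontal; tool y ~ -? closing along world y
    z=np.array([np.cos(phi),0,-np.sin(phi)]);y=np.array([0,-1,0]);x=np.cross(y,z)
    M=np.column_stack([x,y,z])
    # roll about deck x axis, yaw about deck normal
    dx=np.array([np.cos(np.radians(25)),0,np.sin(np.radians(25))])
    return R.from_rotvec(yaw0*np.array([0,0,1])).as_matrix()@R.from_rotvec(dn*yaw).as_matrix()@R.from_rotvec(dx*roll).as_matrix()@M
def clear(M,e):
    T=G-M[:,2]*(.006+e)   # TCP: grasp point e behind the padlock centre
    p=(pts-T)@M
    b=boxd(p,np.array([-.0375,-.0885,-.22]),np.array([.0375,.0885,-.072]))
    f=boxd(p,np.array([-.011,-.06,-.072]),np.array([.011,.06,.025]))
    return b,f,T
if __name__=="__main__":
  res=[]
  for e in (0,.008):
   for ph in range(0,121,5):
    for ro in (-20,-10,0,10,20):
     for ya in (-20,-10,0,10,20):
      b,f,T=clear(ori(*np.radians([ph,ro,ya])),e)
      res.append((min(b,f+.003),b,f,e,ph,ro,ya))
  res.sort(reverse=True)
  for r in res[:12]:print(np.round(r,4))
  print("roll0")
  for r in [r for r in res if r[5]==0 and abs(r[6])<=10][:12]:print(np.round(r,4))
  print("phi>=50")
  for r in [r for r in res if r[4]>=50][:8]:print(np.round(r,4))
E
python3 srch2.py
```

```text
[4.74e-02 4.74e-02 4.55e-02 8.00e-03 0.00e+00 2.00e+01 2.00e+01]
[4.29e-02 4.29e-02 4.10e-02 8.00e-03 0.00e+00 2.00e+01 1.00e+01]
[ 0.0426  0.044   0.0396  0.      0.     20.     20.    ]
[4.17e-02 4.17e-02 4.28e-02 8.00e-03 5.00e+00 1.00e+01 2.00e+01]
[4.11e-02 4.11e-02 3.99e-02 8.00e-03 5.00e+00 1.00e+01 1.00e+01]
[ 0.041   0.041   0.0387  0.      5.     10.     20.    ]
[4.01e-02 4.01e-02 4.61e-02 8.00e-03 5.00e+00 2.00e+01 2.00e+01]
[ 0.0399  0.0399  0.0373  0.      5.     10.     10.    ]
[ 0.0396  0.0396  0.0372  0.      0.     20.     10.    ]
[3.90e-02 3.90e-02 4.33e-02 8.00e-03 1.00e+01 1.00e+01 2.00e+01]
[3.81e-02 3.81e-02 3.99e-02 8.00e-03 1.50e+01 0.00e+00 2.00e+01]
[ 0.0381  0.0381  0.0371  0.     15.      0.     20.    ]
roll0
[3.61e-02 3.61e-02 3.87e-02 8.00e-03 1.00e+01 0.00e+00 1.00e+01]
[ 0.0341  0.0341  0.0374  0.     10.      0.     10.    ]
[3.35e-02 3.35e-02 3.86e-02 8.00e-03 1.50e+01 0.00e+00 1.00e+01]
[ 0.0335  0.0335  0.0376  0.     15.      0.     10.    ]
[ 0.0292  0.0292  0.0373  0.      5.      0.     10.    ]
[2.92e-02 2.92e-02 3.89e-02 8.00e-03 5.00e+00
[... 272 characters left out ...]
-02 2.05e-02 4.02e-02 8.00e-03 2.00e+01 0.00e+00 0.00e+00]
[ 0.0205  0.0205  0.0398  0.     20.      0.      0.    ]
phi>=50
[ 2.22e-02  2.22e-02  3.97e-02  8.00e-03  1.20e+02  2.00e+01 -2.00e+01]
[ 1.80e-02  1.80e-02  3.78e-02  8.00e-03  1.15e+02  2.00e+01 -2.00e+01]
[ 1.70e-02  1.70e-02  3.78e-02  0.00e+00  1.20e+02  2.00e+01 -2.00e+01]
[ 1.25e-02  1.25e-02  3.78e-02  0.00e+00  1.15e+02  2.00e+01 -2.00e+01]
[ 1.25e-02  1.25e-02  3.47e-02  8.00e-03  1.10e+02  2.00e+01 -2.00e+01]
[ 9.60e-03  9.60e-03  3.26e-02  8.00e-03  1.20e+02  2.00e+01 -1.00e+01]
[ 8.60e-03  8.60e-03  3.14e-02  8.00e-03  1.05e+02  2.00e+01 -2.00e+01]
[ 8.30e-03  8.30e-03  3.48e-02  8.00e-03  1.20e+02  1.00e+01 -2.00e+01]
```

```bash
python3 - <<'E'
import srch2 as s,numpy as np
for nm,G in(("brass",[.582,-.134,.083]),("steel",[.585,-.134,.085])):
  s.G=np.array(G)
  for e in (0.002,.010):
    print(nm,e)
    for ph in (15,20,25,30,35):
      print(ph,[tuple((1000*np.array(s.clear(s.ori(*np.radians([ph,0,ya])),e)[:2])).round(0)) for ya in(0,5,10,15)])
  # lifted 15 mm along the deck normal
  s.G=s.G+.015*s.dn;print("lifted",[tuple((1000*np.array(s.clear(s.ori(*np.radians([ph,0,0])),.008)[:2])).round(0)) for ph in(15,20,25,30)])
E
```

```text
brass 0.002
15 [(np.float64(20.0), np.float64(39.0)), (np.float64(27.0), np.float64(38.0)), (np.float64(33.0), np.float64(37.0)), (np.float64(36.0), np.float64(37.0))]
20 [(np.float64(20.0), np.float64(39.0)), (np.float64(23.0), np.float64(38.0)), (np.float64(25.0), np.float64(37.0)), (np.float64(27.0), np.float64(37.0))]
25 [(np.float64(11.0), np.float64(39.0)), (np.float64(13.0), np.float64(38.0)), (np.float64(16.0), np.float64(37.0)), (np.float64(18.0), np.float64(37.0))]
30 [(np.float64(1.0), np.float64(39.0)), (np.float64(4.0), np.float64(38.0)), (np.float64(6.0), np.float64(37.0)), (np.float64(9.0), np.float64(37.0))]
35 [(np.float64(0.0), np.float64(37.0)), (np.float64(0.0), np.float64(38.0)), (np.float64(0.0), np.float64(38.0)), (np.float64(0.0), np.float64(37.0))]
brass 0.01
15 [(np.float64(20.0), np.float64(40.0)), (np.float64(28.0), np.float64(39.0)), (np.float64(33.0), np.float64(39.0)), (np.float64(36.0), np.float64(39.0))]
20 [(np.float64(20.0), np.float64(40.0)), (np.float64(23.0), np.float64(39.0)), (np.float64(25.0), np.float64(38.0)), (np.float64(27.0), np.float64(3
[... 1646 characters left out ...]
(39.0)), (np.float64(22.0), np.float64(38.0)), (np.float64(25.0), np.float64(39.0))]
25 [(np.float64(8.0), np.float64(40.0)), (np.float64(10.0), np.float64(39.0)), (np.float64(13.0), np.float64(38.0)), (np.float64(16.0), np.float64(39.0))]
30 [(np.float64(0.0), np.float64(36.0)), (np.float64(1.0), np.float64(37.0)), (np.float64(3.0), np.float64(38.0)), (np.float64(6.0), np.float64(39.0))]
35 [(np.float64(0.0), np.float64(31.0)), (np.float64(0.0), np.float64(32.0)), (np.float64(0.0), np.float64(33.0)), (np.float64(0.0), np.float64(34.0))]
lifted [(np.float64(15.0), np.float64(39.0)), (np.float64(7.0), np.float64(35.0)), (np.float64(0.0), np.float64(29.0)), (np.float64(0.0), np.float64(23.0))]
```

```bash
python3 -m handwheel '[[[0,0,0],[-0.6,0.2,-0.2],0.25],[[0,-0.095,0],[-0.4,0.1,-0.3],0.25],[[0,-0.095,0],[-0.4,0.1,-0.3],0.25],[[0,-0.095,0],[-0.4,0.1,-0.3],0.25],[[0,-0.095,0],[-0.4,0.1,-0.3],0.25]]' && python3 -m handwheel '[[[0,-0.095,0],[0,0.1,-0.4],0.25],[[0,-0.095,0],[0,0.1,-0.4],0.25],[[0,-0.095,0],[0,0.1,-0.4],0.25],[[0,-0.095,0],[0,0,0],0.25],[[0,0,0],[0,0,0],0.25]]'; python3 -c "
from bench import robot;import numpy as np
o=robot.get_obs();print(np.round(o['joint_positions'],3),o['tool_pos'],o['ee_rot'])"
```

```text
time: 3.95
tool_pos: [0.4099, -0.189, 0.3013]
ee_rot: [3.137, -0.604, 0.004]
wrist_force: [-1.8, -0.4, 1.0]
width: 0.0705
finger_force: 0.0
time: 4.45
tool_pos: [0.4079, -0.1735, 0.2323]
ee_rot: [-3.108, -1.189, -0.036]
wrist_force: [-0.1, 0.4, -0.0]
width: 0.0705
finger_force: 0.0
[-1.306 -0.72   2.363  1.194  1.298  0.045] [ 0.40789834 -0.17346422  0.23231184] [-3.1082582  -1.18866301 -0.03587243]
```

```bash
python3 -m handwheel '[[[0,0,0],[0.4,-0.2,-0.4],0.25],[[0,0,0],[0.4,-0.2,-0.4],0.25],[[0,0,0],[0.3,0,-0.4],0.25],[[0,0,0],[0.3,0,-0.4],0.25],[[0,0,0],[0,0,0],0.25]]'; python3 -c "
from bench import robot;import numpy as np
o=robot.get_obs();print(np.round(o['joint_positions'],3),o['tool_pos'],o['ee_rot'])"; python3 look.py w2
```

```text
time: 4.95
tool_pos: [0.4819, -0.1938, 0.1598]
ee_rot: [-3.136, -1.19, 0.001]
wrist_force: [-0.7, 0.5, 0.4]
width: 0.0702
finger_force: 0.0
[-1.043 -0.361  2.342  1.379  0.961 -0.245] [ 0.48194191 -0.19382709  0.15978003] [-3.13628963e+00 -1.18987855e+00  7.08303604e-04]
[ 0.4819 -0.1938  0.1598] [-3.136e+00 -1.190e+00  1.000e-03] 4.95 [-0.04  -0.069 -0.008 -0.009  0.056  0.039]
padlock_steel []
padlock_brass [([184, 184, 225, 241], 0.72)]
blue_deck [([192, 176, 218, 249], 0.86)]
yellow_deck [([347, 153, 390, 228], 0.85)]
pen [([311, 313, 320, 345], 0.69)]
screwdriver []
tape_roll []
```

View pics/w2.png

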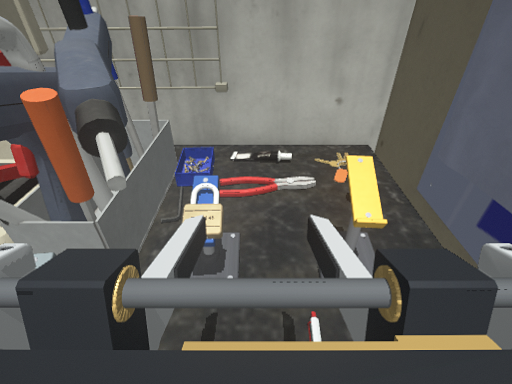

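```bash
python3 fit.py w2 | grep -v tools; python3 - <<'E'
from h import *
# heel/lip estimates in both views: project deck points onto deck axis
for nm in("w1","w2"):
    z=np.load(nm+".npz");p,P=z["p"],z["P"];hsv=cv2.cvtColor(p,cv2.COLOR_RGB2HSV).astype(int);H,S=hsv[...,0],hsv[...,1]
    X,Y,Z=[P[...,i] for i in range(3)]
    for n,h,y0,y1,yaw in(("yellow",25,-.4,-.22,-4.7),("blue",108,-.22,-.07,2.3)):
        m=(S>120)&(abs(H-h)<12)&(X>.5)&(X<.7)&(Y>y0)&(Y<y1)&(Z>.05)&(Z<.16)
        q=P[m];a=np.radians(yaw);u=np.array([np.cos(a),np.sin(a),0]);v=np.array([-np.sin(a),np.cos(a),0])
        s,t=q@u,q@v;k=np.argsort(s)
        print(nm,n,"s 1/99%",np.percentile(s,[1,99]).round(4),"t 2/98%",np.percentile(t,[2,98]).round(4), "far end xyz",q[k[-40:]].mean(0).round(4),"near",q[k[:40]].mean(0).round(4))
    m=(X>.55)&(X<.65)&(Y>-.17)&(Y<-.10)&(Z>.06)&(Z<.12)&~((S>120)&(abs(H-108)<12))&(H<35)
    q=P[m];print("brass-ish",len(q),np.percentile(q,[2,50,98],axis=0).round(4).tolist())
E
```

```text
yellow 2015 1832 c [ 0.6083 -0.3079  0.1119] n [-0.419  0.044  0.907] slope 24.9 rect [ 0.6086 -0.3085] [0.0302 0.082 ] 85.9 min [ 0.567 -0.326  0.091] max [ 0.65  -0.291  0.131]
blue 373 372 c [ 0.6237 -0.1324  0.0968] n [-0.348  0.01   0.938] slope 20.4 rect [ 0.6039 -0.1316] [0.0829 0.0293] 1.4 min [ 0.563 -0.147  0.076] max [ 0.645 -0.116  0.106]
brass 1388 373 c [ 0.588  -0.1406  0.0932] n [ 0.209 -0.891  0.403] slope 66.3 rect [ 0.6026 -0.136 ] [0.0797 0.014 ] 22.0 min [ 0.565 -0.156  0.075] max [ 0.642 -0.122  0.108]
w1 yellow s 1/99% [0.5913 0.6735] t 2/98% [-0.2716 -0.2429] far end xyz [ 0.6498 -0.3104  0.1299] near [ 0.569  -0.3048  0.1023]
w1 blue s 1/99% [0.558  0.6408] t 2/98% [-0.1702 -0.142 ] far end xyz [ 0.6455 -0.1305  0.1054] near [ 0.5861 -0.1328  0.0829]
brass-ish 696 [[0.5675, -0.1555, 0.0857], [0.5859, -0.1346, 0.0945], [0.6214, -0.1153, 0.1059]]
w2 yellow s 1/99% [0.5898 0.6712] t 2/98% [-0.2719 -0.2427] far end xyz [ 0.648  -0.3117  0.1302] near [ 0.5669 -0.3027  0.1008]
w2 blue s 1/99% [0.5571 0.639 ] t 2/98% [-0.1702 -0.1424] far end xyz [ 0.6438 -0.1295  0
[... 238 characters left out ...]
bs((q-c)@v)<.004
Traceback (most recent call last):
  File "fit.py", line 19, in <module>
    plane(P[reg(.34,.52,-.22,-.11,.009,.03)],"steel")
    ~~~~~^^^^^^^^^^^^^^^^^^^^^^^^^^^^^^^^^^^^^^^^^^^^
  File "fit.py", line 11, in plane
    print(n,len(q),k.sum(),"c",c.round(4),"n",v.round(3),"slope",np.degrees(np.arccos(v[2])).round(1),"rect",np.round(r[0],4),np.round(r[1],4),round(r[2],1),"min",q[k].min(0).round(3),"max",q[k].max(0).round(3))
                                                                                                                                                                   ~~~~~~~~^^^
ValueError: zero-size array to reduction operation minimum which has no identity
```

```bash
python3 -m handwheel '[[[0,-0.02,0.02],[0.05,0.3,-0.3],0.25],[[0,0,0],[0.05,0.44,-0.3],0.25],[[0,0,0],[0.04,0.44,-0.24],0.25],[[0,0,0],[0,0,0],0.25],[[0,0,0],[0,0,0],0.25]]'; python3 -c "
from bench import robot;import numpy as np
o=robot.get_obs();print(np.round(o['joint_positions'],3),np.round(o['tool_pos'],4),o['ee_rot'])"
```

```text
time: 5.85
tool_pos: [0.4871, -0.1363, 0.1192]
ee_rot: [3.138, -1.226, 0.034]
wrist_force: [0.5, -0.7, 0.2]
width: 0.0708
finger_force: 0.0
[-0.925 -0.336  2.457  1.566  0.877 -0.439] [ 0.4871 -0.1363  0.1192] [ 3.13813612 -1.22604551  0.03438734]
```

```bash
python3 -m handwheel '[[[0,0,0],[0.5,0.03,-0.2],0.25],[[0,0,0],[0.5,0,-0.18],0.25],[[0,0,0],[0.5,0,-0.16],0.25],[[0,0,0],[0.27,0,-0.09],0.25],[[0,0,0],[0,0,0],0.25]]'; python3 look.py w3
```

```text
time: 6.35
tool_pos: [0.5775, -0.1362, 0.0883]
ee_rot: [3.138, -1.227, 0.035]
wrist_force: [-0.1, 0.3, -0.2]
width: 0.0705
finger_force: 0.0
[ 0.5775 -0.1362  0.0883] [ 3.138 -1.227  0.035] 6.35 [-0.023 -0.044  0.048 -0.036  0.014  0.022]
padlock_steel [([226, 166, 274, 276], 0.47), ([272, 175, 388, 203], 0.31)]
padlock_brass [([220, 177, 293, 271], 0.55)]
blue_deck [([225, 167, 277, 278], 0.74)]
yellow_deck [([477, 133, 512, 220], 0.78)]
pen []
screwdriver []
tape_roll []
```

View pics/w3.png

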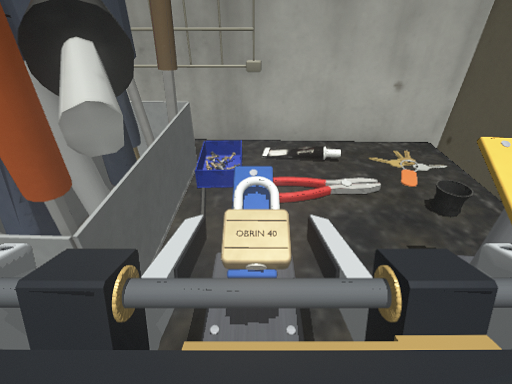

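```bash
python3 -m handwheel '[[[0,0,0],[0,0,0],0.6],[[0,0,0],[0,0,0],1],[[0,0,0],[0,0,0],1],[[0,0,0],[0,0,0],1],[[0,0,0],[0,0,0],1]]' && python3 -m handwheel '[[[0,0,0],[-0.05,0,0.1],1],[[0,0,0],[-0.05,0,0.12],1],[[0,0,0],[-0.05,0,0.06],1],[[0,0,0],[0,0,0],1],[[0,0,0],[0,0,0],1]]'; python3 look.py w4
```

```text
time: 7.25
tool_pos: [0.5755, -0.1346, 0.087]
ee_rot: [3.14, -1.225, 0.032]
wrist_force: [-1.0, -0.5, 1.0]
width: 0.0418
finger_force: 30.0
time: 7.75
tool_pos: [0.5678, -0.1345, 0.101]
ee_rot: [3.139, -1.225, 0.033]
wrist_force: [-0.9, 0.5, -1.9]
width: 0.0418
finger_force: 30.0
[ 0.5678 -0.1345  0.101 ] [ 3.139 -1.225  0.033] 7.75 [ 0.002  0.011 -0.002  0.003 -0.001  0.   ]
padlock_steel []
padlock_brass [([220, 175, 292, 268], 0.82)]
blue_deck [([232, 174, 279, 278], 0.87)]
yellow_deck [([465, 142, 512, 244], 0.79)]
pen []
screwdriver []
tape_roll [([223, 177, 292, 268], 0.6)]
```

View pics/w4.png

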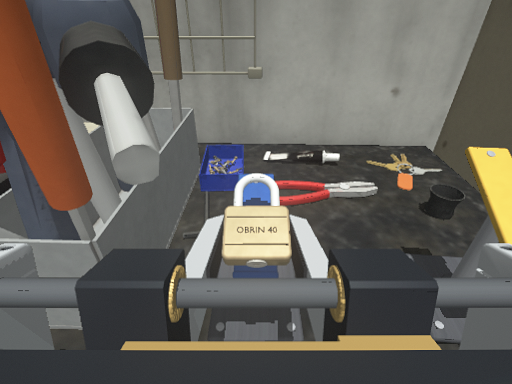

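```bash
python3 -m handwheel '[[[0,0,0],[0,-0.4,0.06],1],[[0,0,-0.02],[0,-0.6,0.1],1],[[0,0,-0.02],[0,-0.6,0.2],1],[[0,0,-0.02],[0,-0.6,0.26],1],[[0,0,-0.018],[0,-0.6,0.26],1]]' && python3 -m handwheel '[[[0,0,0],[0,-0.4,0],1],[[0,0,0],[0,-0.22,0],1],[[0,0,0],[0,0,0],1],[[0,0,0],[0,0,0],1]]'; python3 look.py w5; python3 - <<'E'
from h import *
z=np.load("w5.npz");p,P=z["p"],z["P"];hsv=cv2.cvtColor(p,cv2.COLOR_RGB2HSV).astype(int);H,S=hsv[...,0],hsv[...,1]
X,Y,Z=[P[...,i] for i in range(3)]
m=(S>150)&(abs(H-25)<8)&(X>.5)&(X<.7)&(Y>-.4)&(Y<-.22)&(Z>.08)&(Z<.16)
q=P[m];a=np.radians(-4.7);s=q@[np.cos(a),np.sin(a),0];t=q@[-np.sin(a),np.cos(a),0]
print(len(q),np.percentile(s,[1,99]),np.percentile(t,[2,98]))
E
```

```text
time: 8.65
tool_pos: [0.5678, -0.2754, 0.145]
ee_rot: [-3.141, -1.225, -0.093]
wrist_force: [0.5, -0.1, -0.2]
width: 0.042
finger_force: 30.0
time: 9.05
tool_pos: [0.5678, -0.3046, 0.1439]
ee_rot: [-3.139, -1.224, -0.093]
wrist_force: [-0.6, 0.7, -1.4]
width: 0.0418
finger_force: 30.0
[ 0.5678 -0.3046  0.1439] [-3.139 -1.224 -0.093] 9.05 [ 0.011 -0.007  0.013  0.001 -0.    -0.   ]
padlock_steel []
padlock_brass [([222, 176, 293, 269], 0.9)]
blue_deck [([29, 226, 69, 321], 0.59)]
yellow_deck [([240, 186, 284, 279], 0.95)]
pen []
screwdriver []
tape_roll []
6 [0.60376707 0.67035856] [-0.26151717 -0.24920896]
```

View pics/w5.png

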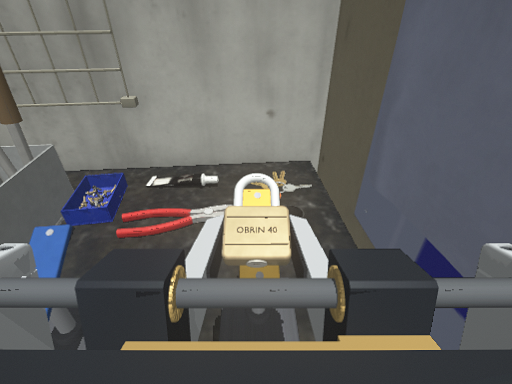

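```bash
python3 -m handwheel '[[[0,0,0],[0.08,-0.05,-0.18],1],[[0,0,0],[0.08,0,-0.18],1],[[0,0,0],[0.07,0,-0.16],1],[[0,0,0],[0,0,0],1],[[0,0,0],[0,0,0],1]]' && python3 -m handwheel '[[[0,0,0],[0.01,0,-0.03],1],[[0,0,0],[0,0,0],1]]' && python3 -m handwheel '[[[0,0,0],[0.01,0,-0.03],1],[[0,0,0],[0,0,0],1]]' && python3 -m handwheel '[[[0,0,0],[0.01,0,-0.02],1],[[0,0,0],[0,0,0],1]]'
```

```text
time: 9.95
tool_pos: [0.5796, -0.3078, 0.1188]
ee_rot: [-3.141, -1.225, -0.091]
wrist_force: [1.0, 0.3, -1.5]
width: 0.0417
finger_force: 30.0
time: 10.15
tool_pos: [0.58, -0.3081, 0.1178]
ee_rot: [3.139, -1.226, -0.089]
wrist_force: [-0.5, -0.1, -0.7]
width: 0.0418
finger_force: 30.0
time: 10.35
tool_pos: [0.5805, -0.308, 0.116]
ee_rot: [3.14, -1.225, -0.089]
wrist_force: [0.4, 1.3, -1.1]
width: 0.042
finger_force: 30.0
time: 10.55
tool_pos: [0.581, -0.308, 0.1149]
ee_rot: [3.14, -1.225, -0.09]
wrist_force: [0.3, 0.3, -0.9]
width: 0.0418
finger_force: 30.0
```

```bash
python3 -m handwheel '[[[0,0,0],[0,0,-0.02],1],[[0,0,0],[0,0,0],1]]' | grep -E "pos|force" && python3 -m handwheel '[[[0,0,0],[0,0,-0.02],1],[[0,0,0],[0,0,0],1]]'| grep -E "pos|force"  && python3 -m handwheel '[[[0,0,0],[0,0,-0.02],1],[[0,0,0],[0,0,0],1]]'| grep -E "pos|force"; python3 look.py w6; cd pics; python3 -c "
import cv2;a=cv2.imread('w6.png')[150:290,180:340];cv2.imwrite('w6c.png',cv2.resize(a,(640,560),interpolation=cv2.INTER_CUBIC))"
```

```text
tool_pos: [0.581, -0.308, 0.1138]
wrist_force: [0.3, 0.8, -0.5]
finger_force: 30.0
tool_pos: [0.581, -0.308, 0.113]
wrist_force: [-0.0, 0.8, -0.7]
finger_force: 30.0
tool_pos: [0.5811, -0.3081, 0.113]
wrist_force: [-5.0, 0.9, 2.6]
finger_force: 30.0
[ 0.5811 -0.3081  0.113 ] [ 3.14  -1.227 -0.09 ] 11.15 [ 0.    -0.    -0.001 -0.005 -0.002  0.   ]
padlock_steel []
padlock_brass [([221, 174, 293, 270], 0.95)]
blue_deck [([0, 206, 44, 248], 0.84)]
yellow_deck [([230, 164, 286, 277], 0.68)]
pen [([0, 206, 83, 350], 0.75)]
screwdriver []
tape_roll []
```

View pics/w6c.png

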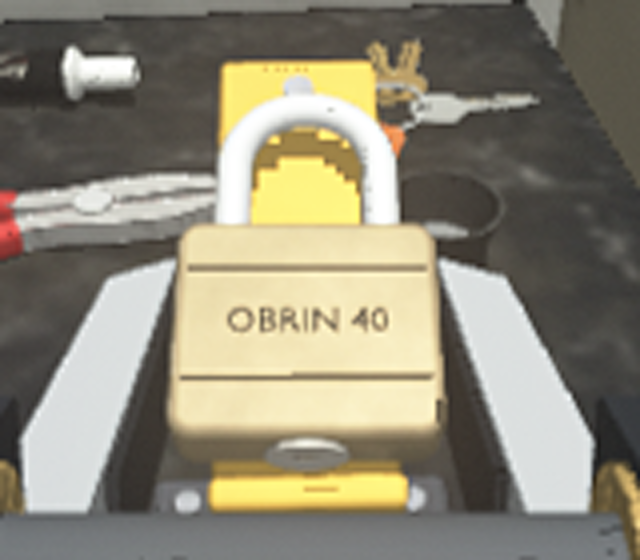

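```bash
python3 -m handwheel '[[[0,0,0],[0,0,0],0.5],[[0,0,0],[0,0,0],0.25],[[0,0,0],[0,0,0],0.25],[[0,0,0],[0,0,0],0.25],[[0,0,0],[0,0,0],0.25]]'; python3 look.py w7; cd pics; python3 -c "
import cv2;a=cv2.imread('w7.png')[150:290,180:340];cv2.imwrite('w7c.png',cv2.resize(a,(640,560),interpolation=cv2.INTER_CUBIC))"
```

```text
time: 12.05
tool_pos: [0.5811, -0.308, 0.112]
ee_rot: [3.14, -1.225, -0.09]
wrist_force: [0.4, -0.4, -0.1]
width: 0.0703
finger_force: 0.0
[ 0.5811 -0.308   0.112 ] [ 3.14  -1.225 -0.09 ] 12.05 [ 0.001  0.001 -0.002 -0.001 -0.    -0.   ]
padlock_steel []
padlock_brass [([221, 174, 295, 269], 0.93)]
blue_deck [([0, 204, 42, 245], 0.58), ([222, 175, 296, 268], 0.28)]
yellow_deck [([231, 162, 283, 277], 0.76)]
pen []
screwdriver []
tape_roll []
```

View pics/w7c.png

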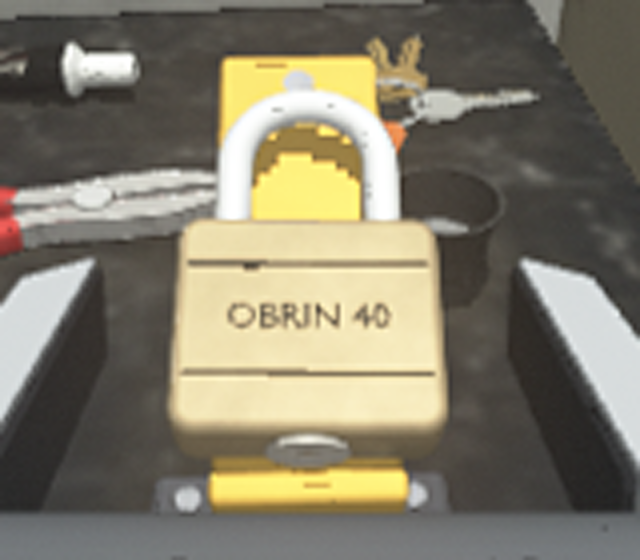

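```bash
python3 -m handwheel '[[[0,0,0],[-0.5,0.03,0.18],0.25],[[0,0,0],[-0.5,0.03,0.18],0.25],[[0,0,0],[-0.5,0,0.18],0.25],[[0,0,0],[-0.5,0,0.18],0.25],[[0,0,0],[0,0.3,0.2],0.25]]' && python3 -m handwheel '[[[0,0,0.09],[-0.1,0.6,0.1],0.17],[[0,0,0.09],[-0.2,0.6,0],0.17],[[0,0,0.09],[-0.2,0.6,0],0.17],[[-0.032,0.087,0],[-0.2,0.6,0],0.17],[[-0.032,0.087,0],[-0.2,0,0],0.17]]' && python3 -m handwheel '[[[-0.032,0.087,0],[-0.2,0,0],0.17],[[0,0,0],[0,0,0],0.17],[[0,0,0],[0,0,0],0.17]]'; cat > st.py <<'E'
from h import *
from bench import robot
o=robot.get_obs();M=R.from_euler("xyz",o["ee_rot"]).as_matrix()
print(np.round(o["joint_positions"],3),np.round(o["tool_pos"],4),"t",o["time"],"F",np.round(o["wrist_force"],1),"w",round(o["width"],4))
z=M[:,2];print("phi",np.degrees(np.arcsin(-z[2])).round(1),"yaw",np.degrees(np.arctan2(z[1],z[0])).round(1),"closing tilt",np.degrees(np.arcsin(M[2,1])).round(1))
E
python3 st.py; python3 look.py w8; python3 - <<'E'
from h import *
z=np.load("w8.npz");P=z["P"];X,Y,Z=[P[...,i] for i in range(3)]
m=(X>.36)&(X<.5)&(Y>-.215)&(Y<-.115)&(Z>.009)&(Z<.03);q=P[m]
print(len(q),cv2.minAreaRect(q[:,:2].astype(np.float32)),np.percentile(q,[2,50,98],axis=0).round(3).tolist())
E
```

```text
time: 12.95
tool_pos: [0.4792, -0.2921, 0.1583]
ee_rot: [3.139, -1.225, -0.094]
wrist_force: [0.9, 0.3, -0.2]
width: 0.0704
finger_force: 0.0
time: 13.45
tool_pos: [0.4341, -0.168, 0.1581]
ee_rot: [-3.131, -0.927, 0.325]
wrist_force: [0.5, 1.0, -0.8]
width: 0.0781
finger_force: 0.0
time: 13.75
tool_pos: [0.4265, -0.1694, 0.1634]
ee_rot: [3.128, -0.791, 0.347]
wrist_force: [0.9, 0.3, -0.2]
width: 0.0785
finger_force: 0.0
[-1.044 -0.37   2.101  0.804  1.318  0.011] [ 0.4265 -0.1694  0.1634] t 13.75 F [ 0.9  0.3 -0.2] w 0.0785
phi 44.7 yaw 18.8 closing tilt 0.6
[ 0.4265 -0.1694  0.1634] [ 3.128 -0.791  0.347] 13.75 [-0.023  0.023  0.043 -0.006  0.     0.007]
padlock_steel [([226, 250, 272, 325], 0.89), ([156, 207, 215, 339], 0.34)]
padlock_brass [([416, 115, 478, 185], 0.75)]
blue_deck [([253, 87, 297, 162], 0.68), ([364, 101, 473, 236], 0.49)]
yellow_deck [([414, 100, 474, 190], 0.6)]
pen [([316, 308, 334, 344], 0.6)]
screwdriver [([154, 205, 217, 337], 0.61), ([416, 115, 475, 183], 0.19)]
tape_roll [([239, 88, 303, 197], 0.64)]
1082 ((0.43266165256500244, -0.15805618464946747), (0.07736627757549286, 0.04927229881286621), 24.139936447143555) [[0.393, -0.192, 0.01], [0.409, -0.164, 0.018], [0.469, -0.136, 0.021]]
```

```bash
python3 - <<'E'
from h import *
for nm in("w1","w8","s1"):
    P=np.load(nm+".npz")["P"];X,Y,Z=[P[...,i] for i in range(3)]
    m=(X>.36)&(X<.5)&(Y>-.215)&(Y<-.115)&(Z>.009 if nm!="w8" else Z>.012)&(Z<.03)
    n,l,st,c=cv2.connectedComponentsWithStats(m.astype(np.uint8));i=1+np.argmax(st[1:,4]);m=l==i
    q=P[m][:,:2];best=[]
    for a in np.arange(10,35,1.):
        u=np.array([np.cos(np.radians(a)),np.sin(np.radians(a))]);v=np.array([-u[1],u[0]]);s,t=q@u,q@v
        # histogram edges sharpness: width between 1.5 and 98.5 percentiles
        w=np.diff(np.percentile(t,[1.5,98.5]))[0];S=np.percentile(s,[.5,99.5]);T=np.percentile(t,[1,99]);best.append((w,a,S,T,u*S.mean()+v*T.mean()))
    best.sort(key=lambda b:b[0]);print(nm,[(round(b[0]*1e3,1),b[1]) for b in best[:6]],np.ptp(best[0][2]).round(4),best[0][4].round(4))
E
```

```text
w1 [(np.float64(47.9), np.float64(22.0)), (np.float64(48.0), np.float64(23.0)), (np.float64(48.1), np.float64(21.0)), (np.float64(48.2), np.float64(20.0)), (np.float64(48.2), np.float64(19.0)), (np.float64(48.2), np.float64(24.0))] 0.0762 [ 0.4337 -0.1595]
w8 [(np.float64(46.4), np.float64(34.0)), (np.float64(46.6), np.float64(33.0)), (np.float64(46.8), np.float64(32.0)), (np.float64(46.9), np.float64(31.0)), (np.float64(46.9), np.float64(30.0)), (np.float64(47.0), np.float64(29.0))] 0.0214 [ 0.4043 -0.1705]
s1 [(np.float64(48.9), np.float64(18.0)), (np.float64(48.9), np.float64(19.0)), (np.float64(49.1), np.float64(23.0)), (np.float64(49.1), np.float64(20.0)), (np.float64(49.2), np.float64(17.0)), (np.float64(49.2), np.float64(21.0))] 0.078 [ 0.43   -0.1613]
```

```bash
python3 -m handwheel '[[[0,0,0.024],[-0.12,-0.04,-0.6],0.17],[[0,0,0],[-0.12,0,-0.6],0.17],[[0,0,0],[-0.12,0,-0.6],0.17],[[0,0,0],[-0.12,0,-0.5],0.17],[[0,0,0],[0,0,0],0.17]]' && python3 -m handwheel '[[[0,0,0],[0,0,0],0.17]]'; python3 st.py
```

```text
time: 14.65
tool_pos: [0.4002, -0.1697, 0.0445]
ee_rot: [3.142, -0.787, 0.372]
wrist_force: [-0.2, 1.0, 0.6]
width: 0.078
finger_force: 0.0
time: 14.75
tool_pos: [0.4022, -0.1722, 0.0484]
ee_rot: [3.131, -0.789, 0.379]
wrist_force: [0.2, 0.7, -0.2]
width: 0.0783
finger_force: 0.0
[-1.12  -0.204  2.241  0.866  1.19  -0.299] [ 0.4022 -0.1722  0.0484] t 14.75 F [ 0.2  0.7 -0.2] w 0.0783
phi 44.8 yaw 20.9 closing tilt 0.4
```

```bash
python3 -m handwheel '[[[0,0,0],[0,0.01,-0.2],0.17],[[0,0,0],[0,0,-0.2],0.17],[[0,0,0],[0,0,0],0.17],[[0,0,0],[0,0,0],0.17]]'; python3 st.py;python3 st.py | head -1
```

```text
time: 15.15
tool_pos: [0.4021, -0.1714, 0.028]
ee_rot: [3.13, -0.789, 0.381]
wrist_force: [-0.9, 0.3, 0.2]
width: 0.0783
finger_force: 0.0
[-1.118 -0.161  2.258  0.885  1.15  -0.35 ] [ 0.4021 -0.1714  0.028 ] t 15.15 F [-0.9  0.3  0.2] w 0.0783
phi 44.8 yaw 20.9 closing tilt 0.5
[-1.118 -0.161  2.258  0.885  1.15  -0.35 ] [ 0.4021 -0.1714  0.028 ] t 15.15 F [-0.9  0.3  0.2] w 0.0783
```

```bash
python3 -m handwheel '[[[0,0,0],[0,0,-0.04],0.17],[[0,0,0],[0,0,0],0.17]]' && python3 -m handwheel '[[[0,0,0],[0,0,0],0.4],[[0,0,0],[0,0,0],0.6],[[0,0,0],[0,0,0],1],[[0,0,0],[0,0,0],1],[[0,0,0],[0,0,0],1]]'; python3 st.py
```

```text
time: 15.35
tool_pos: [0.4021, -0.1716, 0.0261]
ee_rot: [3.129, -0.788, 0.382]
wrist_force: [0.0, -0.4, -0.4]
width: 0.0781
finger_force: 0.0
time: 15.85
tool_pos: [0.4021, -0.1717, 0.0261]
ee_rot: [3.129, -0.788, 0.382]
wrist_force: [0.7, -1.0, 0.7]
width: 0.0494
finger_force: 29.9
[-1.119 -0.156  2.259  0.887  1.146 -0.356] [ 0.4021 -0.1717  0.0261] t 15.85 F [ 0.7 -1.   0.7] w 0.0494
phi 44.8 yaw 20.8 closing tilt 0.5
```

```bash
python3 -m handwheel '[[[0,0,0],[0,0,0.3],1],[[0,0,0],[0.1,-0.1,0.5],1],[[0,0,0],[0.2,-0.1,0.5],1],[[0,0,0],[0.2,-0.1,0.4],1],[[0,0,0],[0,0,0],1]]'; python3 st.py; cat > tgt.py <<'E'
from h import *
def fr(o,yaw,sl):
    T=np.eye(4);T[:3,:3]=R.from_euler("ZY",[yaw,-sl],degrees=True).as_matrix();T[:3,3]=o;return T
pad=fr([.4325,-.160,0],20.8,0)
tool=np.eye(4);tool[:3,:3]=R.from_euler("xyz",[3.129,-.788,.382]).as_matrix();tool[:3,3]=[.4021,-.1716,.0261]
rel=np.linalg.inv(pad)@tool
B=fr([.570,-.1333,.0705],2.3,25)
for h in(0,.02):
    L=np.eye(4);L[:3,3]=[.040,0,h];t=B@L@rel
    print(h,t[:3,3].round(4),R.from_matrix(t[:3,:3]).as_euler("xyz").round(3),"z",t[:3,2].round(3))
import sys
for nm in sys.argv[1:]:
    z=np.load(nm+".npz");p,P=z["p"],z["P"];hsv=cv2.cvtColor(p,cv2.COLOR_RGB2HSV).astype(int);H,S=hsv[...,0],hsv[...,1]
    X,Y,Z=[P[...,i] for i in range(3)]
    m=(S>120)&(abs(H-108)<12)&(X>.53)&(X<.68)&(Y>-.19)&(Y<-.07)&(Z>.05)&(Z<.13);q=P[m]
    print(nm,len(q),cv2.minAreaRect(q[:,:2].astype(np.float32)),q.min(0).round(4),q.max(0).round(4))
    k=q[(q[:,0]>.575)];v=np.linalg.svd(k-k.mean(0))[2][2];v*=np.sign(v[2]);print("plane",k.mean(0).round(4),v.round(3),"z at x=.6075:",(k.mean(0)[2]-(v[0]*(.6075-k.mean(0)[0]))/v[2]).round(4))
E
python3 look.py w9|head -4; python3 tgt.py w1 w8 w9
```

```text
time: 16.35
tool_pos: [0.4284, -0.1884, 0.1139]
ee_rot: [3.12, -0.789, 0.388]
wrist_force: [-0.2, -0.3, -2.2]
width: 0.0495
finger_force: 29.9
[-1.07  -0.246  2.119  0.831  1.26  -0.144] [ 0.4284 -0.1884  0.1139] t 16.35 F [-0.2 -0.3 -2.2] w 0.0495
phi 44.8 yaw 20.5 closing tilt 0.9
[ 0.4284 -0.1884  0.1139] [ 3.12  -0.789  0.388] 16.35 [-0.013  0.019  0.078 -0.034 -0.    -0.037]
padlock_steel [([219, 162, 293, 266], 0.59)]
padlock_brass [([427, 72, 499, 152], 0.87)]
blue_deck [([242, 44, 292, 129], 0.89)]
0 [ 0.5657 -0.1335  0.0973] [ 3.105 -1.224  0.08 ] z [ 0.94   0.039 -0.34 ]
0.02 [ 0.5573 -0.1339  0.1154] [ 3.105 -1.224  0.08 ] z [ 0.94   0.039 -0.34 ]
w1 422 ((0.6052905321121216, -0.1319524496793747), (0.08382503688335419, 0.029642388224601746), 2.530705213546753) [ 0.5637 -0.1469  0.0759] [ 0.6466 -0.1157  0.1076]
plane [ 0.6292 -0.1309  0.0988] [-0.411 -0.011  0.911] z at x=.6075: 0.089
w8 1689 ((0.6042811274528503, -0.13163577020168304), (0.08402355760335922, 0.030191387981176376), 1.6690640449523926) [ 0.562  -0.1479  0.0697] [ 0.6465 -0.116   0.1074]
plane [ 0.6095 -0.1318  0.0896] [-0.425 -0.009  0.905] z at x=.6075: 0.0886
w9 2186 ((0.604377806186676, -0.13171884417533875), (0.08502168208360672, 0.030050331726670265), 1.6228601932525635) [ 0.5617 -0.1478  0.0676] [ 0.647  -0.1159  0.1069]
plane [ 0.6096 -0.132   0.0897] [-0.423 -0.013  0.906] z at x=.6075: 0.0887
```

```bash
python3 -m handwheel '[[[0,0,-0.069],[0.15,0,0.1],1],[[0,0,-0.069],[0.15,0,0.1],1],[[0,0,-0.07],[0.15,0,0.1],1],[[0,-0.092,0],[0.15,0,0],1],[[0,-0.092,0],[0.15,0,0],1]]' && python3 -m handwheel '[[[0,-0.092,0],[0.1,0,0],1],[[0,0,0],[0,0.3,-0.15],1],[[0,0,0],[0,0.4,-0.15],1],[[0,0,0],[0,0.3,-0.1],1],[[0,0,0],[0,0,0],1]]'; python3 st.py
```

```text
time: 17.25
tool_pos: [0.4646, -0.1843, 0.1271]
ee_rot: [3.094, -1.061, 0.09]
wrist_force: [-0.1, 2.4, -2.6]
width: 0.0498
finger_force: 29.9
time: 17.75
tool_pos: [0.4677, -0.1311, 0.1031]
ee_rot: [3.093, -1.171, 0.096]
wrist_force: [-0.6, -0.7, -2.7]
width: 0.0497
finger_force: 29.9
[-0.968 -0.379  2.481  1.459  0.903 -0.396] [ 0.4677 -0.1311  0.1031] t 17.75 F [-0.6 -0.7 -2.7] w 0.0497
phi 22.9 yaw 2.5 closing tilt 1.1
```

```bash
python3 -m handwheel '[[[0,-0.032,0],[0.1,-0.1,0.1],1],[[0,0,0],[0.1,0,0],1],[[0,0,0],[0,0,0],1],[[0,0,0],[0,0,0],1]]' >/dev/null; python3 st.py; python3 - <<'E'
import tgt,numpy as np
from bench import robot
from h import *
o=robot.get_obs();M=R.from_euler("xyz",o["ee_rot"]).as_matrix()
T=np.eye(4);T[:3,:3]=M;T[:3,3]=o["tool_pos"]
B=tgt.fr([.5706,-.1327,.0705],1.7,25)
D=np.linalg.inv(B)@T@np.linalg.inv(tgt.rel)
print("padlock in deck frame",D[:3,3].round(4),"euler",np.degrees(R.from_matrix(D[:3,:3]).as_euler("xyz")).round(1))
E
```

```text
[-0.968 -0.318  2.469  1.56   0.919 -0.5  ] [ 0.4787 -0.1394  0.1103] t 18.15 F [-0.1  0.  -1.3] w 0.0497
phi 19.9 yaw 2.2 closing tilt 1.4
0 [ 0.5657 -0.1335  0.0973] [ 3.105 -1.224  0.08 ] z [ 0.94   0.039 -0.34 ]
0.02 [ 0.5573 -0.1339  0.1154] [ 3.105 -1.224  0.08 ] z [ 0.94   0.039 -0.34 ]
padlock in deck frame [-0.0341 -0.0036  0.0488] euler [-0.3  0.   0.9]
```

```bash
python3 -m handwheel '[[[0,0,-0.01],[0.3,0.02,-0.08],1],[[0,0,0],[0.4,0.02,0],1],[[0,0,0],[0.4,0.02,0],1],[[0,0,0],[0.3,0,0],1],[[0,0,0],[0.2,0,0],1]]'; python3 -m handwheel '[[[0,0,0],[0,0,0],1],[[0,0,0],[0,0,0],1]]'|head -0; cat > pd.py <<'E'
import tgt
from bench import robot
from h import *
o=robot.get_obs();T=np.eye(4);T[:3,:3]=R.from_euler("xyz",o["ee_rot"]).as_matrix();T[:3,3]=o["tool_pos"]
D=np.linalg.inv(tgt.fr([.5706,-.1327,.0705],1.7,25))@T@np.linalg.inv(tgt.rel)
print("padlock in deck",D[:3,3].round(4),np.degrees(R.from_matrix(D[:3,:3]).as_euler("xyz")).round(1),"F",np.round(o["wrist_force"],1),o["time"])
E
python3 pd.py|tail -1
```

```text
time: 18.65
tool_pos: [0.5595, -0.1361, 0.1063]
ee_rot: [3.072, -1.224, 0.097]
wrist_force: [-0.4, 0.1, -1.3]
width: 0.05
finger_force: 29.9
padlock in deck [ 0.036  -0.0033  0.0111] [-0.7  0.   0.1] F [ 0.1 -0.2 -2. ] 18.85Exception ignored on flushing sys.stdout:
BrokenPipeError: [Errno 32] Broken pipe
```

```bash
python3 -m handwheel '[[[0,0,0],[0.07,0.06,0.035],1],[[0,0,0],[0,0,0],1],[[0,0,0],[0,0,0],1]]'>/dev/null; python3 pd.py|tail -1; cat > chk.py <<'E'
import tgt,sys
from h import *
from bench import robot
p,P=cam(robot,"wrist");np.savez(sys.argv[1]+".npz",p=p,P=P);cv2.imwrite("pics/%s.png"%sys.argv[1],p[...,::-1])
B=np.linalg.inv(tgt.fr([.5706,-.1327,.0705],1.7,25));Q=P@B[:3,:3].T+B[:3,3]
hsv=cv2.cvtColor(p,cv2.COLOR_RGB2HSV).astype(int);H,S=hsv[...,0],hsv[...,1]
x,y,z=[Q[...,i] for i in range(3)]
near=(x>-.02)&(x<.1)&(abs(y)<.05)&(z>-.015)&(z<.05)
b=near&(S>120)&(abs(H-108)<12);q=Q[b]
L=q[q[:,0]<.0];U=q[q[:,0]>.07]
pc=lambda a:np.percentile(a,[2,50,98],axis=0).round(4).tolist() if len(a)>5 else None
print("lip",len(L),pc(L));print("top end",len(U),pc(U))
t=near&~b&(S<70)
for x0 in(-.0,.01,.02,.03,.045,.06,.07):
    k=Q[t&(x>=x0-.003)&(x<x0+.003)&(z>.008)&(abs(y)<.028)]
    if len(k)>5:print("steel x",x0,len(k),"y",np.percentile(k[:,1],[2,98]).round(4),"z",np.median(k[:,2]).round(4))
k=Q[t&(z>.012)&(abs(y)<.022)];print("steel x range",np.percentile(k[:,0],[.5,2,98,99.5]).round(4))
E
python3 chk.py c1|tail -12
```

```text
padlock in deck [ 0.0402 -0.0006  0.0115] [-0.7 -0.   0. ] F [-0.2  1.1 -2.8] 19.15
0 [ 0.5657 -0.1335  0.0973] [ 3.105 -1.224  0.08 ] z [ 0.94   0.039 -0.34 ]
0.02 [ 0.5573 -0.1339  0.1154] [ 3.105 -1.224  0.08 ] z [ 0.94   0.039 -0.34 ]Traceback (most recent call last):
  File "chk.py", line 1, in <module>
    import tgt,sys
  File "tgt.py", line 13, in <module>
    z=np.load(nm+".npz");p,P=z["p"],z["P"];hsv=cv2.cvtColor(p,cv2.COLOR_RGB2HSV).astype(int);H,S=hsv[...,0],hsv[...,1]
    fid = stack.enter_context(open(os.fspath(file), "rb"))
                              ~~~~^^^^^^^^^^^^^^^^^^^^^^^
FileNotFoundError: [Errno 2] No such file or directory: 'c1.npz'
```

```bash
sed -i 's/^for nm in sys.argv\[1:\]:/for nm in (sys.argv[1:] if __name__=="__main__" else []):/' tgt.py; python3 chk.py c1|tail -11
```

```text
0.02 [ 0.5573 -0.1339  0.1154] [ 3.105 -1.224  0.08 ] z [ 0.94   0.039 -0.34 ]
lip 126 [[-0.0042, -0.0132, 0.0073], [-0.0033, -0.0037, 0.0087], [-0.0011, 0.014, 0.0098]]
top end 207 [[0.0714, -0.0116, -0.0004], [0.0772, -0.0022, 0.0008], [0.0822, 0.0121, 0.0021]]
steel x -0.0 244 y [-0.0242  0.0259] z 0.0263
steel x 0.01 815 y [-0.025   0.0263] z 0.0305
steel x 0.02 733 y [-0.0259  0.0266] z 0.0304
steel x 0.03 624 y [-0.0258  0.0265] z 0.0303
steel x 0.045 269 y [-0.0222  0.0237] z 0.0302
steel x 0.06 129 y [-0.0177  0.0187] z 0.0245
steel x 0.07 180 y [-0.0157  0.0161] z 0.024
steel x range [0.002  0.0026 0.0748 0.0773]
```

```bash
python3 -m handwheel '[[[0,0,0],[0.03,0,-0.06],1],[[0,0,0],[0.03,0,-0.06],1],[[0,0,0],[0.02,0,-0.05],1],[[0,0,0],[0,0,0],1],[[0,0,0],[0,0,0],1]]'|grep -E "pos|t_f" && python3 -m handwheel '[[[0,0,0],[0.01,0,-0.02],1],[[0,0,0],[0,0,0],1]]' |grep -E "pos|t_f" && python3 -m handwheel '[[[0,0,0],[0.01,0,-0.02],1],[[0,0,0],[0,0,0],1]]'|grep -E "pos|t_f"; python3 pd.py|tail -1; python3 chk.py c2|tail -9
```

```text
tool_pos: [0.5659, -0.1332, 0.0989]
wrist_force: [0.2, -0.0, -1.8]
tool_pos: [0.5664, -0.1333, 0.0982]
wrist_force: [0.4, 0.9, -1.5]
tool_pos: [0.5669, -0.1333, 0.0976]
wrist_force: [-4.5, -0.6, 0.7]
padlock in deck [ 0.0407 -0.0007  0.0001] [-0.7 -0.1  0. ] F [-4.5 -0.6  0.7] 20.1
top end 38 [[0.0701, -0.008, -0.0002], [0.072, 0.0015, 0.0007], [0.0795, 0.008, 0.0018]]
steel x -0.0 281 y [-0.0271  0.0275] z 0.0376
steel x 0.01 868 y [-0.0262  0.0269] z 0.019
steel x 0.02 734 y [-0.0258  0.0267] z 0.019
steel x 0.03 637 y [-0.0258  0.0267] z 0.0189
steel x 0.045 307 y [-0.0226  0.023 ] z 0.0187
steel x 0.06 135 y [-0.0178  0.0185] z 0.0129
steel x 0.07 172 y [-0.016   0.0166] z 0.0128
steel x range [0.0026 0.0035 0.0754 0.0777]
```

```bash
python3 -m handwheel '[[[0,0,0],[0,0,0],0.4],[[0,0,0],[0,0,0],0.25],[[0,0,0],[0,0,0],0.22],[[0,0,0],[0,0,0],0.22],[[0,0,0],[0,0,0],0.22]]'; python3 chk.py c3|tail -10
```

```text
time: 20.65
tool_pos: [0.567, -0.1333, 0.0974]
ee_rot: [3.072, -1.224, 0.097]
wrist_force: [0.4, -0.7, 0.3]
width: 0.0735
finger_force: 0.0
lip 275 [[-0.0042, -0.0132, 0.0072], [-0.0024, 0.0005, 0.0087], [-0.0005, 0.0143, 0.0099]]
top end 32 [[0.0701, -0.0048, -0.0006], [0.0717, 0.0007, 0.0007], [0.0783, 0.0066, 0.0017]]
steel x -0.0 82 y [-0.0055  0.0064] z 0.013
steel x 0.01 710 y [-0.0233  0.0242] z 0.0187
steel x 0.02 636 y [-0.0233  0.024 ] z 0.0188
steel x 0.03 593 y [-0.0232  0.024 ] z 0.0187
steel x 0.045 300 y [-0.0226  0.023 ] z 0.0187
steel x 0.06 130 y [-0.0183  0.0184] z 0.0126
steel x 0.07 170 y [-0.0162  0.0159] z 0.0127
steel x range [0.0025 0.0034 0.0751 0.0776]
```

```bash
python3 -m handwheel '[[[0,0,0],[-0.3,0,0.11],0.22],[[0,0,0],[-0.5,0,0.18],0.22],[[0,0,0],[-0.5,0,0.18],0.22],[[0,0,0],[-0.5,0,0.18],0.22],[[0,0,0],[0,-0.3,0.1],0.22]]' && python3 -m handwheel '[[[0,0,0],[0,-0.6,0.3],0.22],[[0,0.09,0],[0,-0.6,0.4],0.22],[[0,0.09,0],[0,-0.6,0.3],0.22],[[0,0.09,0],[0,-0.5,0],0.22],[[0,0,0],[0,0,0],0.22]]'; cat > fin.py <<'E'
import tgt
from h import *
from bench import robot
p,P=cam(robot,"wrist")
hsv=cv2.cvtColor(p,cv2.COLOR_RGB2HSV).astype(int);H,S=hsv[...,0],hsv[...,1]
pc=lambda a:np.percentile(a,[2,50,98],axis=0).round(4).tolist() if len(a)>5 else None
for n,o,yaw,h in(("yellow",[.574,-.3053,.0955],-4.7,25),("blue",[.5706,-.1327,.0705],1.7,108)):
    B=np.linalg.inv(tgt.fr(o,yaw,25));Q=P@B[:3,:3].T+B[:3,3];x,y,z=[Q[...,i] for i in range(3)]
    near=(x>-.02)&(x<.1)&(abs(y)<.045)&(z>-.015)&(z<.04)
    top=Q[near&(z>.0105)];
    print(n,"lip",pc(Q[near&(abs(x+.003)<.004)&(abs(z-.008)<.003)]),"\n top end",pc(Q[near&(x>.076)&(z<.005)]),"\n body top",pc(top[(top[:,0]<.04)]),"\n shackle",pc(top[top[:,0]>.045]))
    k=top[(top[:,0]>.008)&(top[:,0]<.028)];v=np.linalg.svd(k-k.mean(0))[2][2];print(" body normal",(v*np.sign(v[2])).round(3),k.mean(0).round(4))
E
python3 fin.py|tail -10
```

```text
time: 21.2
tool_pos: [0.4751, -0.1468, 0.1352]
ee_rot: [3.063, -1.225, 0.106]
wrist_force: [0.0, -0.8, -0.7]
width: 0.0735
finger_force: 0.0
time: 21.7
tool_pos: [0.4806, -0.2594, 0.1862]
ee_rot: [3.116, -0.839, 0.061]
wrist_force: [0.0, -0.5, 0.9]
width: 0.0734
finger_force: 0.0
yellow lip [[-0.0047, -0.0151, 0.0059], [-0.0023, -0.0007, 0.0084], [0.0003, 0.0131, 0.0098]] 
 top end [[0.0763, -0.0141, -0.0008], [0.0794, 0.0003, 0.0004], [0.083, 0.0146, 0.0018]] 
 body top [[0.0039, -0.021, 0.0131], [0.0207, -0.001, 0.0155], [0.0384, 0.019, 0.017]] 
 shackle [[0.0457, -0.0156, 0.0105], [0.0592, -0.0003, 0.0111], [0.0668, 0.0132, 0.0123]]
 body normal [ 0.007 -0.005  1.   ] [ 0.018  -0.0009  0.0156]
blue lip [[-0.005, -0.0146, 0.0059], [-0.0028, -0.0008, 0.0085], [-0.0003, 0.0139, 0.01]] 
 top end [[0.0769, -0.0151, -0.0013], [0.0803, -0.0123, 0.0009], [0.0826, -0.0022, 0.0023]] 
 body top [[0.0034, -0.0247, 0.0131], [0.021, -0.0016, 0.0187], [0.0392, 0.0233, 0.0202]] 
 shackle [[0.0451, -0.0186, 0.0108], [0.0644, -0.0005, 0.013], [0.0792, 0.0175, 0.0189]]
 body normal [ 0.006 -0.024  1.   ] [ 0.018  -0.0013  0.0186]
```

```bash
python3 -c "
from bench import robot;print(robot.close_job())"
```

```text
the job is handed in; nothing more can be done
None
```

The job is handed in: the brass padlock is on the yellow deck and the steel one is on the blue deck, each flat, within 2 mm of centre and with its heel about 3 mm from the lip by my last camera measurements (about 22 s used), though the hand-in returned no verdict.

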